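Tip two amplifier units to find the stamped one and push it to the dispatch rail

ROBOT

A 6-joint arm with a two-finger parallel gripper is mounted at the origin on a cart in front of the work surface, level with it; the furniture and walls round the work are solid. World frame = base frame: x ahead of the robot, y to its left, z up, the work surface at z = 0. Lengths are in m, angles in rad, forces in N, time in s.
With the tool pointing down it reaches from about 0.4 to 0.825 m from the base axis. Payload 7 kg.
Tool frame: the origin (TCP) lies at the very end of the fingers, on their centre line; the grasp point (between the pads) lies 19 mm behind it; y points along the fingers, z is the direction in which the jaws open and shut, and the axes are right-handed (so a half turn about y gives the same grasp; the last joint's range is limited). The gripper opens to 85 mm and grips with 20 to 120 N. Pads are 22 mm wide; open, the fingers measure 114 mm over their backs; the gripper's body (76 mm by 85 mm) begins 54 mm behind the grasp point. The pads swing forward as they close: fully open they stand 13 mm farther back than shut.
Start: joints at [1.523, 0.359, 0.012, 0, -1.224, -0.288], TCP at [0.222, 0.637, 0.231] pointing down, gripper open.
Joint ranges: [-3.07, 3.07], [-1.43, 2.12], [-1.02, 1.25], [-3.03, 1.67], [-3.05, -0], [-3.03, 3.03]. Speed limits (rad/s): [2.39, 2.39, 3.01, 3.14, 3.14, 3.14].

INTERFACE

Orientations are given as a unit quaternion [x, y, z, w].
In Python, from plant import manip, read_camera, camera_params, job gives the robot as it stands.
- The arm moves only by the tool apply_moves, never from a script. Its argument "targets" is a list of rows, each an object with "claw": the closure in counts, from 0 (fully open) to 255 (shut); "slide": the shift along the tool's x, y, z in mm, a list of three; "spin": the turn about the tool's y in degrees. In form: [{"claw": claw, "slide": [tx, ty, tz], "spin": spin}, ...]. A call has 1 to 12 rows; each row shifts and turns the commanded pose from where the row before left it, along the tool's axes as they then stand; what a row does not reach is not made up. A row lasts 1/8 s, in which the tool goes at most 62.5 mm and 10.7 degrees, less where a joint would pass 70% of its speed; a pose out of reach is approached as far as the arm can. A call with a gripper value outside its range is refused whole. The fingers move at their own pace and stop on an object; the grip force is fixed at half the most. Time passes only in rows, so rows that do not move let the fingers close. It gives the time, the measured TCP pose, the force and the opening at its end, in the units of the state.
- manip.read_state(): the state, without advancing time (a new reading comes with each control period).
- read_camera(name): name is "side" or "top"; returns the picture (480x640x3 uint8, red, green, blue); there is no depth.
- camera_params(name): a dict with "fx", "fy", "cx", "cy" (pixels), "origin" and "attitude" of the camera in the world. Camera axes: x right, y up, looking along -z (the intrinsics and any distortion apply to the point x, -y, -z); pixel columns grow to the right and rows downward; lengths in m; the calibration is good to about 2 mm. A picture is of the moment at which its call begins. camera_params takes no time and is no camera call.
- job.hand_in(): hands the job in, once; it reports no verdict.
The state is a dict: "t": time; "joint_positions": joint angles; "dq": joint speeds; "tau": joint torques, N m; "ee_pos": TCP position; "tcp_rot": TCP orientation; "ft_force": force on the tool from outside, world axes, zero at the start; "moment": the same for the moment, N m; "opening": finger opening in m.
Only numpy, scipy, OpenCV 4.12 (cv2) and the standard library are available. Lean on these libraries where they do the work, as an engineer would, in place of code of your own. Each camera call takes 0.05 s, during which the arm holds its last target. There are 200 camera calls.

TASK

One of the two amplifier units standing on the bench has the round inspection stamp under its base, like the one already lying at the dispatch rail. Tip both units over backwards on to their rear panels with the fingertips so that their undersides face you, then push the stamped one, as it lies, squarely up against the free part of the rail so that its top is flush with it; leave the other on its back, clear of the rail. Do not grip or lift the units, and leave the other things on the bench where they are.

Things in the scene. Friction and masses are not known exactly. Their poses are not given: they have to be found in the camera images.
- unit_a: Amplifier unit, outside like the other: grey box 110 mm wide (y), 76 deep (x), 86 high, 0.45-0.7 kg. Origin: centre of underside, at foot level. Starts upright, z up, x from front to rear panel (away from the robot, turned up to 12 degrees). Front face 38 mm before the origin, plain above 55 mm; knob and sockets stand out 13 mm below 42 mm. No stamp beneath.
- unit_b: Amplifier unit, outside like the other: grey box 110 mm wide (y), 76 deep (x), 86 high, 0.45-0.7 kg. Origin: centre of underside, at foot level. Starts upright, z up, x from front to rear panel (away from the robot, turned up to 12 degrees). Front face 38 mm before the origin, plain above 55 mm; knob and sockets stand out 13 mm below 42 mm. Stamped beneath.
- stamp (a point): Centre of the round inspection stamp, a double dark ring 34 mm across round a check mark, on the underside of one unit (6 mm to the front and 22 mm to -y from its middle). Both undersides also carry a blank rectangular plate; only this one has the stamp.
- centre_a (a point): Middle of unit_a, 43 mm above its underside. The unit stands on four grippy rubber feet: pushed back near the top of its front (65 to 78 mm up) by a fingertip that rises with it, it tips about its bottom rear edge rather than slides, and past about 45 degrees falls on to its rear panel by itself.
- centre_b (a point): Middle of unit_b, 43 mm above its underside; same feet and tipping as unit_a. Lying on the rear panel, a unit's x points down, its origin is 38 mm above the worktop on the underside, now an upright wall facing the robot with 4 mm feet at its corners; it is then 86 mm deep and 76 high and slides at a 2 to 5 N push at mid height or lower.
- rail: Dispatch rail: aluminium angle 660 mm long (its y), 25 mm high, screwed to the worktop across its far side. Origin: middle of its length at the foot of the upright face that looks to the robot; x points away from the robot, square to that face; y along the rail to the left. It is turned up to about 3 degrees.
- line_unit: Finished amplifier unit of the same kind already lying on its rear panel against the left end of the rail, its stamped underside facing the robot; 86 mm deep (x), 110 mm wide (y), 76 mm high as it lies. Origin: under its middle. Loose; leave it.
- meter: Multimeter on its stand, 167x118x135 mm, at the left. Origin under its middle. Leave it.
- attenuator: Small round coaxial attenuator, 54x17x17 mm, lying at the right. Origin under its middle. Leave it.
- filter_module: Small screened filter module, 30x42x17 mm, lying between the lanes of the two units. Origin under its middle. Leave it.
- marker: Marker pen, 136 mm long, 19 mm high, lying on the left between the units and the multimeter. Origin under its middle. Leave it.
- screwdriver: Small screwdriver, 124 mm long, 13 mm high, lying between the lanes of the two units. Origin under its middle. Leave it.
- cutters: Side cutters, 123x48x13 mm, lying at the right. Origin under their middle. Leave them.

How it is judged:
By the outcome, as a careful person would: the job done as asked, in the order asked, and still so for the second after the job is handed in, with the robot touching nothing.
It also fails if it takes over 72 s, if anything falls off the work surface, if the arm or the gripper's body presses on something with over 40 N, if the wrist force passes 120 N, or if a joint passes its speed limit or range.

## Working session

There is one attempt and no reset: what is moved stays moved. The work goes in short steps, Python scripts to look and compute and a tool call to move; the robot and the scene stay as the last step left them, time stands still between calls to the robot, and variables do not carry over. Pictures are saved under pics/ and viewed, about 8 in all and at most 12, crops included, and the job is handed in when it is done.

Besides the shell and the picture viewer there is one more tool, called after "Call:" in YAML: its name, and indented under it one key for each argument. apply_moves: Moves the arm, as the interface text tells. Its arguments: {"type":"object","properties":{"targets":{"type":"array"}},"required":["targets"]}

```bash
ls; mkdir -p pics; python3 - <<'E'
from plant import manip, read_camera, camera_params
import cv2
s=manip.read_state()
for k in ("t","ee_pos","tcp_rot","ft_force","opening"): print(k,s[k])
for n in ("side","top"):
    print(n,camera_params(n)); im=read_camera(n); cv2.imwrite(f"pics/{n}0.png",im[:,:,::-1])
E
```

```text
pics
t 0.0
ee_pos [0.22230017 0.63682252 0.23035853]
tcp_rot [-0.11817565 -0.69656074  0.69774636  0.11826947]
ft_force [ 0.86177498 -0.32847357 -0.23187303]
opening 0.08522779458555556
side {'fx': 440.13968399808573, 'fy': 440.13968399808573, 'cx': 313.94857587930403, 'cy': 236.21834468634606, 'origin': array([0.47131854, 1.12936986, 0.60955589]), 'attitude': array([-0.01825346,  0.53670785,  0.84328619, -0.02190632])}
top {'fx': 542.0267127146756, 'fy': 542.0267127146756, 'cx': 317.6818801384451, 'cy': 237.33822041380796, 'origin': array([0.41752946, 0.02067255, 1.30566412]), 'attitude': array([ 0.03056354, -0.04770592, -0.70584513,  0.70609678])}
```

View pics/top0.png

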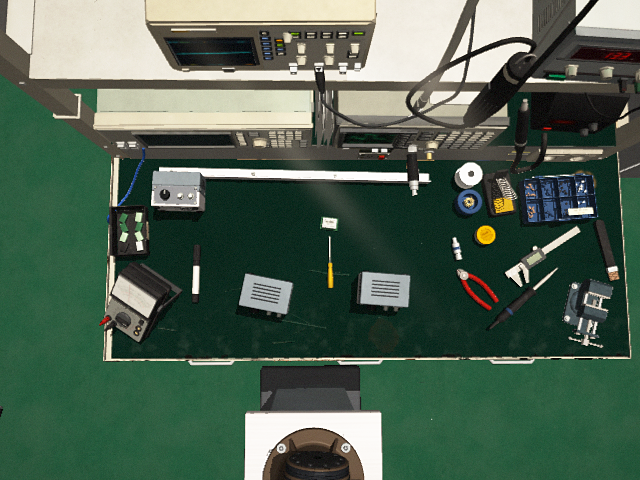

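View pics/side0.png

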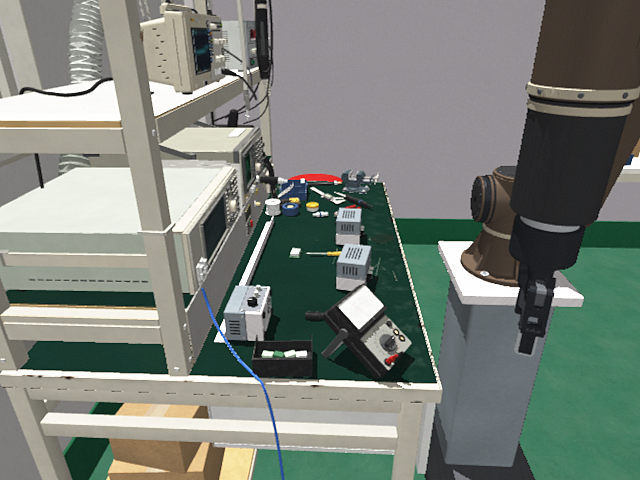

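```bash
cat > h.py <<'E'
import numpy as np, cv2
from scipy.spatial.transform import Rotation as R
from plant import manip, read_camera, camera_params
def proj(n,P):
    c=camera_params(n); p=R.from_quat(c["attitude"]).inv().apply(np.atleast_2d(P)-c["origin"])
    return np.c_[c["cx"]+c["fx"]*p[:,0]/-p[:,2], c["cy"]+c["fy"]*p[:,1]/p[:,2]]
def cast(n,uv,z):
    c=camera_params(n); uv=np.atleast_2d(np.float64(uv))
    d=np.c_[(uv[:,0]-c["cx"])/c["fx"],-(uv[:,1]-c["cy"])/c["fy"],-np.ones(len(uv))]
    d=R.from_quat(c["attitude"]).apply(d)
    return c["origin"]+d*((z-c["origin"][2])/d[:,2])[:,None]
E
python3 - <<'E'
from h import *
np.set_printoptions(precision=4,suppress=True)
s=manip.read_state(); M=R.from_quat(s["tcp_rot"]).as_matrix(); print("tool axes cols\n",M, s["joint_positions"])
print("tcp px",proj("side",s["ee_pos"]),proj("top",s["ee_pos"]))
im=cv2.imread("pics/top0.png")
print("px",im[280,260],im[284,378],im[295,250],im[262,378],im[190,165],im[176,300])
for n,z,q in (("unitL",.086,(265,294)),("unitR",.086,(383,291)),("line",.076,(178,190)),("filter",.017,(329,223)),("sdtip",.005,(330,238)),("sdend",.01,(331,287)),("mk1",.01,(196,246)),("mk2",.01,(195,302)),("meter",.05,(145,300)),("railL",.025,(205,173)),("railR",.025,(428,178)),("probe",.05,(414,194)),("whitespool",0.03,(468,176)),("att",.01,(457,248)),("cutters",.01,(478,290)),("edge front",0,(300,358)),("rearcabinet",.0,(300,157))):
    print(n,cast("top",q,z)[0])
a=cv2.resize(im[150:330,140:440],None,fx=2.66,fy=2.66,interpolation=cv2.INTER_CUBIC); cv2.imwrite("pics/c1.png",a)
E
```

```text
tool axes cols
 [[-0.9441 -0.0004 -0.3296]
 [ 0.3296 -0.0014 -0.9441]
 [-0.0001 -1.      0.0015]] [ 1.5231  0.3593  0.0111 -0.0003 -1.2241 -0.2881]
tcp px [[521.4216 339.8705]] [[-19.5079 401.1294]]
px [183 183 176] [81 83 82] [183 183 179] [39 52 28] [83 88 93] [250 252 253]
unitL [0.4257 0.1088 0.086 ]
unitR [ 0.4321 -0.1557  0.086 ]
line [0.6629 0.3108 0.076 ]
filter [ 0.5956 -0.0379  0.017 ]
sdtip [ 0.5606 -0.0408  0.005 ]
sdend [ 0.4426 -0.0425  0.01  ]
mk1 [0.5403 0.2799 0.01  ]
mk2 [0.4075 0.2791 0.01  ]
meter [0.4125 0.3849 0.05  ]
railL [0.7147 0.2596 0.025 ]
railR [ 0.7049 -0.2776  0.025 ]
probe [ 0.6606 -0.2376  0.05  ]
whitespool [ 0.7091 -0.3737  0.03  ]
att [ 0.5363 -0.3475  0.01  ]
cutters [ 0.4353 -0.3952  0.01  ]
edge front [0.2757 0.031  0.    ]
rearcabinet [0.7618 0.0323 0.    ]
```

View pics/c1.png

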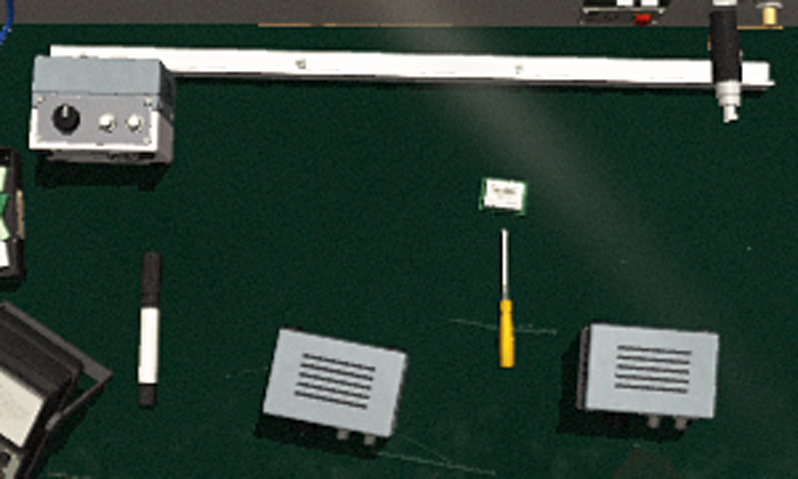

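```bash
python3 - <<'E'
from h import *
np.set_printoptions(precision=4,suppress=True,linewidth=150)
im=cv2.imread("pics/top0.png"); g=cv2.cvtColor(im,cv2.COLOR_BGR2GRAY)
for (u0,v0) in ((265,294),(383,291)):
    m=np.zeros_like(g); m[v0-30:v0+30,u0-36:u0+36]=(g[v0-30:v0+30,u0-36:u0+36]>115)*255
    m=cv2.morphologyEx(m,cv2.MORPH_CLOSE,np.ones((5,5)));m=cv2.morphologyEx(m,cv2.MORPH_OPEN,np.ones((13,13)))
    c=max(cv2.findContours(m,0,1)[0],key=cv2.contourArea)[:,0]
    w=cast("top",c,.086)[:,:2].astype(np.float32)
    r=cv2.minAreaRect(w*1000); b=cv2.boxPoints(r); print(r); print(b)
    e=b[np.argsort(b[:,0])[:2]]; e=e[np.argsort(e[:,1])]; d=e[1]-e[0]; yaw=np.arctan2(-d[0],d[1]); print("yaw deg",np.degrees(yaw))
    ctr=np.array(r[0]); print("front mid",ctr-38*np.array([np.cos(yaw),np.sin(yaw)]))
for u in (230,280,330,380): print(u,g[165:186,u])
pts=[]
for u in list(range(215,400,3)):
    col=g[160:195,u].astype(int); rows=np.where(col>150)[0]
    if len(rows): pts.append((u,160+rows.max()+.5,160+rows.min()))
pts=np.array(pts)
for k,z in ((1,0),(1,.025),(2,.025)):
    w=cast("top",pts[:,[0,k]],z); p=np.polyfit(w[:,1],w[:,0],1); print(k,z,"x=",p, "res",np.std(w[:,0]-np.polyval(p,w[:,1])))
E
```

```text
((426.96929931640625, 108.13981628417969), (107.81266784667969, 70.8661880493164), 79.23018646240234)
[[382.0872  61.8042]
 [451.7051  48.5618]
 [471.8514 154.4755]
 [402.2335 167.7178]]
yaw deg -10.769823
front mid [389.6386 115.2406]
((436.7293701171875, -159.14303588867188), (106.05374908447266, 71.48875427246094), 88.88370513916016)
[[ 399.9587 -211.4635]
 [ 471.4339 -212.8562]
 [ 473.5    -106.8226]
 [ 402.0248 -105.4299]]
yaw deg -1.1162863
front mid [ 398.7366 -158.4027]
230 [ 34  33  26  93 247 255 252 252 252 253 255 255  60  75  26  15  17  28  32  32  28]
280 [ 36  35  39  27 100 252 255 253 253 253 253 255 255  63  74  41   6  17  36  28  31]
330 [ 36  36  40  41  38  59 191 255 254 252 252 251 254 255 141  83  76  51  52  60  68]
380 [ 31  25  26  33  30  28  39 169 255 255 253 253 253 254 252 238  66  58   8  19  20]
1 0 x= [0.0192 0.7078] res 0.0007017889788844769
1 0.025 x= [0.0192 0.7022] res 0.0006883515839121436
2 0.025 x= [0.0189 0.721 ] res 0.0007026836646610745
```

Call:
apply_moves:
  targets:
    - {"claw": 128, "slide": [-33, 3, 49], "spin": 0}
    - {"claw": 128, "slide": [-33, 3, 49], "spin": 0}
    - {"claw": 128, "slide": [-33, 3, 49], "spin": 0}
    - {"claw": 128, "slide": [-33, 3, 49], "spin": 0}
    - {"claw": 128, "slide": [-33, 3, 49], "spin": 0}
    - {"claw": 128, "slide": [-33, 3, 49], "spin": 0}
    - {"claw": 128, "slide": [-33, 3, 49], "spin": 0}
    - {"claw": 128, "slide": [-33, 3, 49], "spin": 0}
    - {"claw": 128, "slide": [-36, 3, 50], "spin": 0}
    - {"claw": 128, "slide": [0, 0, 0], "spin": -8.4}
    - {"claw": 128, "slide": [0, 0, 0], "spin": 0}

```text
t: 1.48
ee_pos: [0.3601, 0.1203, 0.2043]
tcp_rot: [0.068, 0.704, -0.704, -0.068]
ft_force: [-0.5, -0.0, 1.3]
opening: 0.0426
```

Call:
apply_moves:
  targets:
    - {"claw": 128, "slide": [0, 46, 0], "spin": 0}
    - {"claw": 128, "slide": [0, 46, 0], "spin": 0}
    - {"claw": 128, "slide": [0, 44, 0], "spin": 0}
    - {"claw": 128, "slide": [0, 0, 0], "spin": 0}

```text
t: 1.98
ee_pos: [0.3582, 0.1201, 0.0662]
tcp_rot: [-0.066, -0.702, 0.706, 0.069]
ft_force: [0.2, -0.5, 0.6]
opening: 0.0426
```

```bash
python3 - <<'E'
from h import *
s=manip.read_state(); print(s["ee_pos"],R.from_quat(s["tcp_rot"]).as_matrix().round(3),np.round(s["joint_positions"],3))
a=read_camera("top")[230:340,210:450]; b=read_camera("side")[180:350,200:460]
f=lambda a,w:cv2.resize(a,(w,int(a.shape[0]*w/a.shape[1])),interpolation=cv2.INTER_CUBIC)
cv2.imwrite("pics/c2.png",np.vstack([f(a,500),f(b,500)])[:600,:,::-1])
E
```

```text
[0.35816058 0.12006251 0.06623367] [[-0.982 -0.005 -0.189]
 [ 0.189 -0.005 -0.982]
 [ 0.004 -1.     0.006]] [ 0.856  0.06  -0.829 -0.    -0.69   0.525]
```

View pics/c2.png

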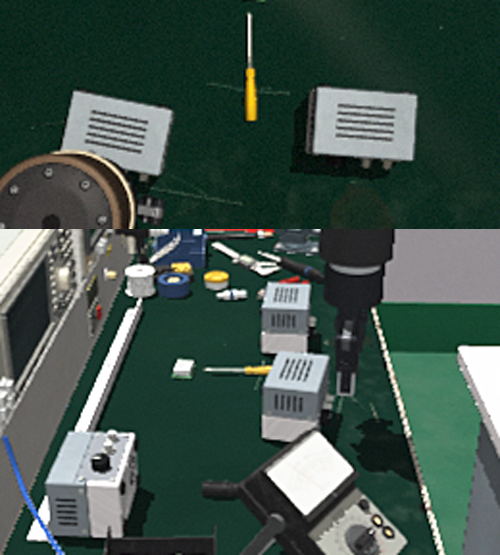

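Call:
apply_moves:
  targets:
    - {"claw": 128, "slide": [-11, 0, 0], "spin": 0}
    - {"claw": 128, "slide": [-5, 0, 0], "spin": 0}
    - {"claw": 128, "slide": [-3, 0, 0], "spin": 0}

```text
t: 2.45
ee_pos: [0.3795, 0.1177, 0.069]
tcp_rot: [0.067, 0.704, -0.703, -0.067]
ft_force: [-0.1, -0.6, 0.7]
opening: 0.0427
```

Call:
apply_moves:
  targets:
    - {"claw": 128, "slide": [-2, 0, 0], "spin": 0}
    - {"claw": 128, "slide": [-2, 0, 0], "spin": 0}

```text
t: 2.7
ee_pos: [0.3817, 0.116, 0.0682]
tcp_rot: [-0.067, -0.704, 0.704, 0.068]
ft_force: [-6.3, 1.3, 6.2]
opening: 0.0425
```

Call:
apply_moves:
  targets:
    - {"claw": 128, "slide": [-6, -6, 0], "spin": 0}
    - {"claw": 128, "slide": [-7, -6, 0], "spin": 0}
    - {"claw": 128, "slide": [-7, -5, 0], "spin": 0}
    - {"claw": 128, "slide": [-8, -4.5, 0], "spin": 0}

```text
t: 3.2
ee_pos: [0.4108, 0.1115, 0.0903]
tcp_rot: [0.067, 0.704, -0.704, -0.067]
ft_force: [-0.8, 0.2, -0.6]
opening: 0.0425
```

```bash
python3 - <<'E'
from h import *
b=read_camera("side")[180:350,200:460]
f=lambda a,w:cv2.resize(a,(w,int(a.shape[0]*w/a.shape[1])),interpolation=cv2.INTER_CUBIC)
cv2.imwrite("pics/c3.png",f(b,600)[:,:,::-1])
E
```

```text
(no output)
```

View pics/c3.png

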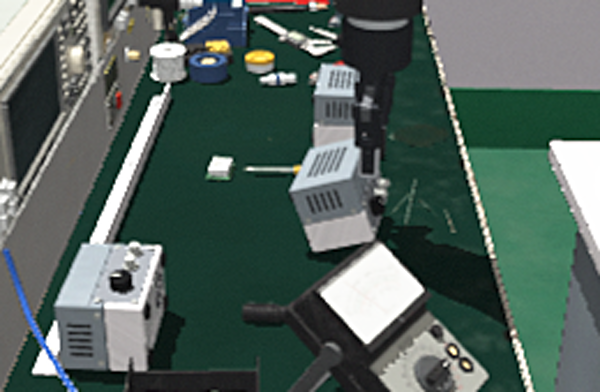

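The unit (at about 340,200) is tipping cleanly, roughly 18° back, with the fingers on its front. I'll continue the arc.

Call:
apply_moves:
  targets:
    - {"claw": 128, "slide": [-8, -4, 0], "spin": 0}
    - {"claw": 128, "slide": [-8.5, -3, 0], "spin": 0}
    - {"claw": 128, "slide": [-9, -2.5, 0], "spin": 0}
    - {"claw": 128, "slide": [-9, -1.5, 0], "spin": 0}
    - {"claw": 128, "slide": [-9, -1, 0], "spin": 0}
    - {"claw": 128, "slide": [-9, -1, 0], "spin": 0}
    - {"claw": 128, "slide": [-5, -10, 0], "spin": 0}
    - {"claw": 128, "slide": [0, -40, 0], "spin": 0}
    - {"claw": 128, "slide": [0, -50, 0], "spin": 0}
    - {"claw": 128, "slide": [0, -20, 0], "spin": 0}

```text
t: 4.5
ee_pos: [0.4678, 0.1011, 0.2265]
tcp_rot: [0.068, 0.705, -0.703, -0.065]
ft_force: [0.5, 0.6, -0.9]
opening: 0.0427
```

```bash
python3 - <<'E'
from h import *
s=manip.read_state(); print(s["ee_pos"],R.from_quat(s["tcp_rot"]).as_matrix().round(3))
cv2.imwrite("pics/t4.png",read_camera("top")[:,:,::-1])
b=read_camera("side")[180:350,200:460]
f=lambda a,w:cv2.resize(a,(w,int(a.shape[0]*w/a.shape[1])),interpolation=cv2.INTER_CUBIC)
cv2.imwrite("pics/c4.png",f(b,600)[:,:,::-1])
E
```

```text
[0.4678028 0.1011211 0.2265426] [[-0.982  0.004 -0.188]
 [ 0.188  0.002 -0.982]
 [-0.004 -1.    -0.003]]
```

View pics/c4.png

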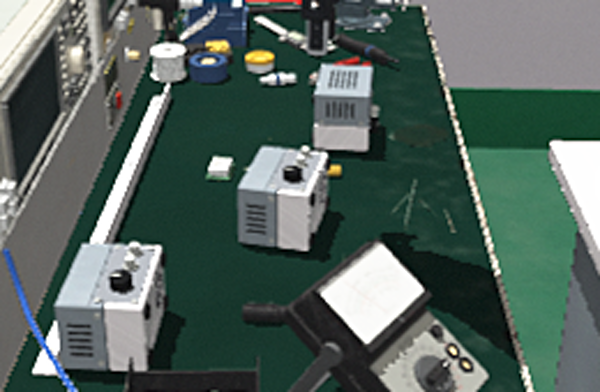

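The left unit now lies on its rear panel (centre about 285,195). Next is the right unit.

Call:
apply_moves:
  targets:
    - {"claw": 128, "slide": [9.3, 0, 54.5], "spin": 0}
    - {"claw": 128, "slide": [9.3, 0, 54.5], "spin": 0}
    - {"claw": 128, "slide": [9.3, 0, 54.5], "spin": 0}
    - {"claw": 128, "slide": [9.3, 0, 54.5], "spin": 0}
    - {"claw": 128, "slide": [9.3, 0, 54.5], "spin": 0}
    - {"claw": 128, "slide": [0, 0, 0], "spin": -9.7}
    - {"claw": 128, "slide": [0, 53, 0], "spin": 0}
    - {"claw": 128, "slide": [0, 53, 0], "spin": 0}
    - {"claw": 128, "slide": [0, 53, 0], "spin": 0}
    - {"claw": 128, "slide": [0, 0, 0], "spin": 0}

```text
t: 5.85
ee_pos: [0.3663, -0.1584, 0.0611]
tcp_rot: [-0.004, -0.707, 0.707, 0.01]
ft_force: [0.3, -0.4, 0.8]
opening: 0.0423
```

```bash
python3 - <<'E'
from h import *
s=manip.read_state(); print(s["ee_pos"],R.from_quat(s["tcp_rot"]).as_matrix().round(3))
im=read_camera("side"); t=cv2.imread("pics/t4.png")[:,:,::-1]
f=lambda a,w:cv2.resize(a,(w,int(a.shape[0]*w/a.shape[1])),interpolation=cv2.INTER_CUBIC)
cv2.imwrite("pics/c5.png",np.vstack([f(im[195:320,240:440],540),f(t[150:330,140:500],540)])[:600,:,::-1])
E
```

```text
[ 0.36628353 -0.15841856  0.06109834] [[-1.    -0.009 -0.02 ]
 [ 0.021 -0.    -1.   ]
 [ 0.009 -1.     0.001]]
```

View pics/c5.png

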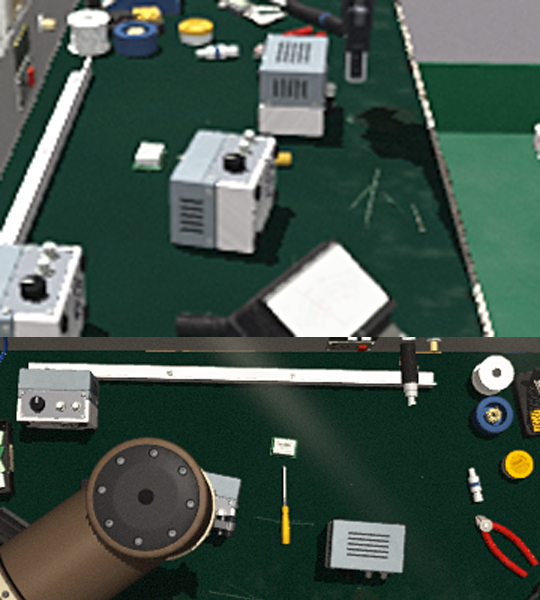

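Call:
apply_moves:
  targets:
    - {"claw": 128, "slide": [-11, -6, 0], "spin": 0}
    - {"claw": 128, "slide": [-5, 0, 0], "spin": 0}
    - {"claw": 128, "slide": [-3, 0, 0], "spin": 0}
    - {"claw": 128, "slide": [-2, 0, 0], "spin": 0}

```text
t: 6.4
ee_pos: [0.3894, -0.1588, 0.0704]
tcp_rot: [0.007, 0.707, -0.707, -0.008]
ft_force: [-6.6, -0.2, 5.7]
opening: 0.0424
```

Call:
apply_moves:
  targets:
    - {"claw": 128, "slide": [-6, -6, 0], "spin": 0}
    - {"claw": 128, "slide": [-7, -6, 0], "spin": 0}
    - {"claw": 128, "slide": [-7, -5, 0], "spin": 0}
    - {"claw": 128, "slide": [-8, -4.5, 0], "spin": 0}
    - {"claw": 128, "slide": [-8, -4, 0], "spin": 0}
    - {"claw": 128, "slide": [-8.5, -3, 0], "spin": 0}
    - {"claw": 128, "slide": [-9, -2.5, 0], "spin": 0}
    - {"claw": 128, "slide": [-9, -1.5, 0], "spin": 0}
    - {"claw": 128, "slide": [-9, -1, 0], "spin": 0}
    - {"claw": 128, "slide": [-9, -1, 0], "spin": 0}
    - {"claw": 128, "slide": [-4, -12, 0], "spin": 0}
    - {"claw": 128, "slide": [0, -40, 0], "spin": 0}

```text
t: 7.9
ee_pos: [0.4741, -0.1602, 0.1557]
tcp_rot: [-0.006, -0.707, 0.707, 0.009]
ft_force: [1.0, -0.2, 0.5]
opening: 0.0425
```

Call:
apply_moves:
  targets:
    - {"claw": 128, "slide": [20, -50, 0], "spin": 0}
    - {"claw": 128, "slide": [40, -40, 20], "spin": 0}
    - {"claw": 128, "slide": [30, 0, 50], "spin": 0}
    - {"claw": 128, "slide": [0, 0, 60], "spin": 0}
    - {"claw": 128, "slide": [0, 0, 60], "spin": 0}
    - {"claw": 128, "slide": [0, 0, 0], "spin": 0}

```text
t: 8.65
ee_pos: [0.3804, -0.3517, 0.2464]
tcp_rot: [-0.009, -0.707, 0.707, 0.009]
ft_force: [0.5, 0.4, -0.2]
opening: 0.0424
```

```bash
cat > look.py <<'E'
from h import *
np.set_printoptions(precision=4,suppress=True,linewidth=150)
def units(img,guesses):
    g=cv2.cvtColor(img,cv2.COLOR_RGB2GRAY); out=[]
    for (u0,v0) in guesses:
        m=np.zeros_like(g); s=np.s_[max(v0-40,0):v0+40,u0-42:u0+42]; m[s]=(g[s]>105)*255
        m=cv2.morphologyEx(m,cv2.MORPH_CLOSE,np.ones((7,7)));m=cv2.morphologyEx(m,cv2.MORPH_OPEN,np.ones((15,15)))
        c=max(cv2.findContours(m,0,1)[0],key=cv2.contourArea)[:,0]
        b=cv2.boxPoints(cv2.minAreaRect(np.float32(cast("top",c,.076)[:,:2]*1000)))
        o=b[np.argsort(b[:,0])]; f=o[:2]; r=o[2:]; f=f[np.argsort(f[:,1])]; r=r[np.argsort(r[:,1])]
        d=r[1]-r[0]; yaw=np.degrees(np.arctan2(-d[0],d[1])); out.append((f,r,yaw))
        print("front",f.ravel(),"rear",r.ravel(),"yaw",yaw)
    return out
E
python3 - <<'E'
from look import *
s=manip.read_state(); print(s["ee_pos"])
t=read_camera("top"); im=read_camera("side")
cv2.imwrite("pics/t6.png",t[:,:,::-1]); cv2.imwrite("pics/s6.png",im[:,:,::-1])
for p in ([.51,.1,.076],[.515,-.16,.076]): print(proj("top",p))
us=units(t,[tuple(proj("top",p)[0].astype(int)) for p in ([.507,.1,.076],[.515,-.16,.076])])
f=lambda a,w,h:cv2.resize(a,(w,h),interpolation=cv2.INTER_CUBIC)
a=f(t[210:330,210:450],600,300)
b=np.hstack([f(im[235:295,290:350],300,300),f(im[195:255,320:380],300,300)])
cv2.imwrite("pics/c6.png",np.vstack([a,b])[:,:,::-1])
E
```

```text
[ 0.3804 -0.3517  0.2464]
[[269.571 256.66 ]]
[[383.736  254.5688]]
front [457.6909  44.7872 479.2834 152.9945] rear [537.608   28.8399 559.2005 137.0472] yaw -11.28501
front [ 480.8347 -198.9388  482.4061 -111.8653] rear [ 561.2823 -200.3906  562.8537 -113.3171] yaw -1.0339019
```

View pics/c6.png

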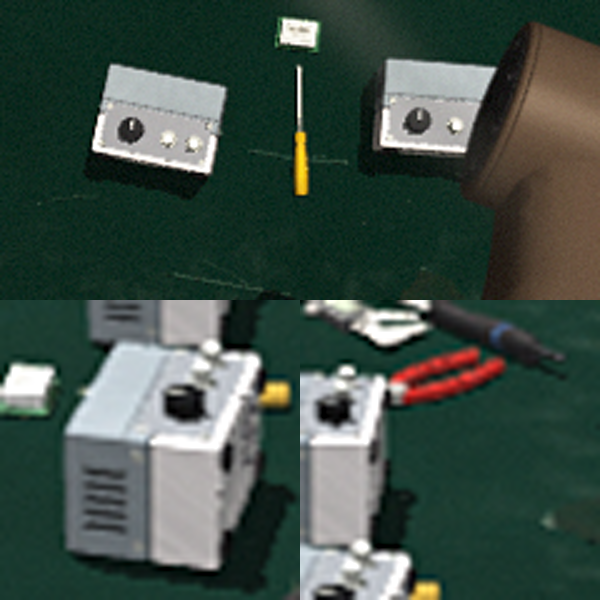

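```bash
python3 - <<'E'
from look import *
t=cv2.imread("pics/t6.png")[:,:,::-1].copy(); im=cv2.imread("pics/s6.png")
us=units(t,[(269,256),(178,190)])
# right unit: known left corner, yaw -1.1
rt=[]
c=np.array([482.4,-104.5]); d=np.array([-np.sin(np.radians(-1.1)),np.cos(np.radians(-1.1))])
sets=[us[0][0],np.array([c-110*d,c]),us[1][0]]
for n in ("side",):
  for f in sets:
    q=[[*(f[1]/1000),.076],[*(f[0]/1000),.076],[*(f[0]/1000),0],[*(f[1]/1000),0]]
    p=proj(n,q).astype(np.float32); print(p.round(1).tolist())
    x0,y0=p.min(0).astype(int)-4; x1,y1=p.max(0).astype(int)+5
    k=im[y0:y1,x0:x1]; rt.append(cv2.resize(k,(int(k.shape[1]*300/k.shape[0]*2),300),interpolation=cv2.INTER_CUBIC))
f=us[1][0]
p=proj("top",[[*(f[1]/1000),.04]])[0].astype(int)
k=cv2.imread("pics/t6.png")[195:220,150:210]; rt2=cv2.resize(k,(600,250),interpolation=cv2.INTER_CUBIC)
k2=cv2.imread("pics/t6.png")[265:290,240:300]; 
o=np.hstack(rt); o=cv2.copyMakeBorder(o[:,:800],0,0,0,max(0,800-o.shape[1]),0)
rt2=cv2.copyMakeBorder(rt2,0,0,0,200,0); cv2.imwrite("pics/c7.png",np.vstack([o,rt2]))
E
```

```text
front [457.6909  44.7872 479.2834 152.9945] rear [537.608   28.8399 559.2005 137.0472] yaw -11.28501
front [625.9165 262.0335 625.3817 370.3647] rear [716.9231 262.4828 716.3883 370.814 ] yaw 0.2828451
[[334.20001220703125, 264.1000061035156], [342.70001220703125, 245.3000030517578], [342.20001220703125, 269.6000061035156], [333.8999938964844, 289.8999938964844]]
[[334.5, 223.60000610351562], [335.6000061035156, 210.1999969482422], [335.29998779296875, 231.39999389648438], [334.20001220703125, 245.89999389648438]]
[[262.79998779296875, 312.6000061035156], [270.1000061035156, 285.3999938964844], [271.70001220703125, 312.79998779296875], [264.79998779296875, 341.79998779296875]]
```

View pics/c7.png

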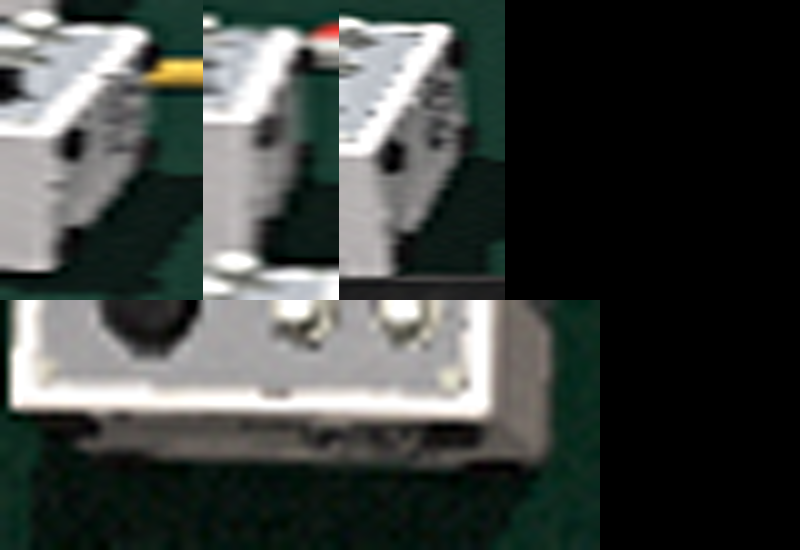

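Call:
apply_moves:
  targets:
    - {"claw": 128, "slide": [-4.8, 0, -57.5], "spin": 0}
    - {"claw": 128, "slide": [-4.8, 0, -57.5], "spin": 0}
    - {"claw": 128, "slide": [-4.8, 0, -57.5], "spin": 0}
    - {"claw": 128, "slide": [-4.8, 0, -57.5], "spin": 0}
    - {"claw": 128, "slide": [-4.8, 0, -57.5], "spin": 0}
    - {"claw": 128, "slide": [-4.8, 0, -57.5], "spin": 0}
    - {"claw": 128, "slide": [-4.8, 0, -57.5], "spin": 0}
    - {"claw": 128, "slide": [-4.8, 0, -57.5], "spin": 0}
    - {"claw": 128, "slide": [0, 0, 0], "spin": 10.2}
    - {"claw": 128, "slide": [0, 50, 0], "spin": 0}
    - {"claw": 128, "slide": [0, 50, 0], "spin": 0}
    - {"claw": 128, "slide": [0, 50, 0], "spin": 0}

```text
t: 10.25
ee_pos: [0.4283, 0.1119, 0.096]
tcp_rot: [0.069, 0.704, -0.703, -0.068]
ft_force: [0.6, 0.9, -0.1]
opening: 0.0425
```

Call:
apply_moves:
  targets:
    - {"claw": 128, "slide": [0, 40, 0], "spin": 0}
    - {"claw": 128, "slide": [0, 20, 0], "spin": 0}
    - {"claw": 128, "slide": [0, 0, 0], "spin": 0}
    - {"claw": 128, "slide": [0, 0, 0], "spin": 0}

```text
t: 10.75
ee_pos: [0.4293, 0.1117, 0.0375]
tcp_rot: [0.07, 0.704, -0.703, -0.069]
ft_force: [-1.1, -0.5, 0.1]
opening: 0.0431
```

Call:
apply_moves:
  targets:
    - {"claw": 128, "slide": [-8, 8, 4.5], "spin": 0}
    - {"claw": 128, "slide": [-10, 0, 0], "spin": 0}
    - {"claw": 128, "slide": [-7, 0, 0], "spin": 0}
    - {"claw": 128, "slide": [-5, 0, 0], "spin": 0}
    - {"claw": 128, "slide": [-5, 0, 0], "spin": 0}

```text
t: 11.38
ee_pos: [0.462, 0.0989, 0.0281]
tcp_rot: [-0.07, -0.703, 0.704, 0.071]
ft_force: [-3.6, 1.5, 1.5]
opening: 0.0424
```

Call:
apply_moves:
  targets:
    - {"claw": 128, "slide": [-7, 0, 0], "spin": -1}
    - {"claw": 128, "slide": [-7, 0, 0], "spin": -1.2}
    - {"claw": 128, "slide": [-7, 0, 0], "spin": -1.2}
    - {"claw": 128, "slide": [-7, 0, 0], "spin": -1.2}
    - {"claw": 128, "slide": [-7, 0, 0], "spin": -1.2}
    - {"claw": 128, "slide": [-7, 0, 0], "spin": -1.2}
    - {"claw": 128, "slide": [-7, 0, 0], "spin": -1.2}
    - {"claw": 128, "slide": [-7, 0, 0], "spin": -1.2}
    - {"claw": 128, "slide": [-7, 0, 0], "spin": -1}
    - {"claw": 128, "slide": [-7, 0, 0], "spin": 0}
    - {"claw": 128, "slide": [-7, 0, 0], "spin": 0}
    - {"claw": 128, "slide": [0, 0, 0], "spin": 0}

```text
t: 12.88
ee_pos: [0.5401, 0.0921, 0.0284]
tcp_rot: [0.006, 0.707, -0.707, -0.005]
ft_force: [0.5, -0.6, 0.4]
opening: 0.0423
```

Call:
apply_moves:
  targets:
    - {"claw": 128, "slide": [40, 0, 0], "spin": 0}
    - {"claw": 128, "slide": [30, -30, 0], "spin": 0}
    - {"claw": 128, "slide": [0, -60, 30], "spin": 0}
    - {"claw": 128, "slide": [0, -60, 50], "spin": 0}
    - {"claw": 128, "slide": [30, -60, 50], "spin": 0}
    - {"claw": 128, "slide": [30, 0, 50], "spin": 0}
    - {"claw": 128, "slide": [0, 0, 50], "spin": 0}

```text
t: 13.75
ee_pos: [0.4124, -0.1124, 0.2087]
tcp_rot: [0.007, 0.707, -0.707, -0.004]
ft_force: [1.2, 0.2, 0.1]
opening: 0.0422
```

```bash
python3 - <<'E'
from look import *
s=manip.read_state(); print(s["ee_pos"],R.from_quat(s["tcp_rot"]).as_matrix().round(3)[:2,0])
t=read_camera("top"); im=read_camera("side")
cv2.imwrite("pics/t8.png",t[:,:,::-1]); cv2.imwrite("pics/s8.png",im[:,:,::-1])
try: us=units(t,[tuple(proj("top",[.59,.09,.076])[0].astype(int))])
except Exception as e: print(e)
f=lambda a,w,h:cv2.resize(a,(w,h),interpolation=cv2.INTER_CUBIC)
b=np.hstack([f(im[235:300,270:350],400,325),f(im[275:355,220:300],400,325)])
a=f(t[165:300,150:450],800,270)
cv2.imwrite("pics/c8.png",np.vstack([a,b])[:,:,::-1])
E
```

```text
[ 0.4124 -0.1124  0.2087] [-1.     0.015]
front [555.0012  37.9355 554.649  145.6113] rear [633.5975  38.1926 633.2453 145.8684] yaw 0.18739532
```

View pics/c8.png

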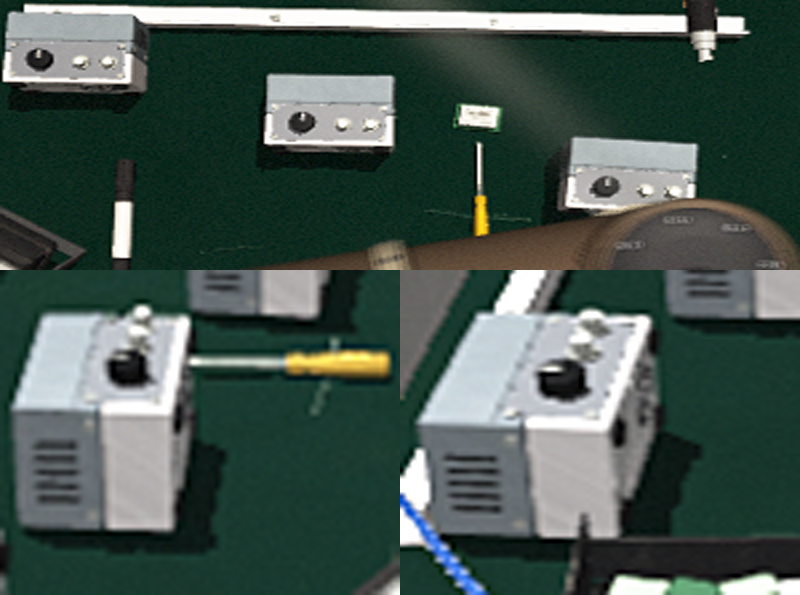

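```bash
python3 - <<'E'
from h import *
np.set_printoptions(linewidth=200)
g=lambda p:cv2.cvtColor(cv2.imread(p),cv2.COLOR_BGR2GRAY)
s6,t8=g("pics/s6.png"),g("pics/t8.png")
print("left s6");print(s6[246:290,332:346:1][::2])
print("line s6");print(s6[286:342,261:276][::2])
print("right s6");print(s6[208:246,330:342][::2])
p=proj("top",[[.553,.035,.076],[.553,.147,0],[.623,.262,.076],[.623,.372,0]]).round(1);print(p)
for i in (0,2):
    u0,u1=int(p[i+1,0]),int(p[i,0]); v0,v1=int(p[i,1])-1,int(p[i+1,1])+3
    print(t8[v0:v1,u0:u1+1])
E
```

```text
left s6
[[110 113 201 247 255 255 219 240 255 189  50  40  44  44]
 [172 173 158 165 196 191 203 255 255 200  59  38  45  46]
 [174 199 200 197 194 200 255 255 222  86   7  25  35  35]
 [164 168 198 193 198 250 255 227 120  50  27 174 219 210]
 [206 196 193 214 254 240 145 124 126 124 167 184 169 165]
 [206 193 196 247 255 239 128 102  63  75  65  42  44  45]
 [162 198 253 255 244 142 112 102 130 124  65  45  46  49]
 [197 253 255 247 145 126 109  98  97  91  67  43  46  47]
 [235 255 255 164 124 128  94  79 103  98  65  42  43  46]
 [255 255 155  12  60 120 114 102 128 104  50  46  46  48]
 [177 147  68   4  68 123 115  92  99  62  19  39  49  45]
 [179 157  77   7 100 136 118 130 116  47  24  45  49  49]
 [174 176 148 126 126 134 138 144 109  40  35  48  50  52]
 [180 188 157 122 129 142 145 118  58   9  20  23  18  22]
 [181 153 123 124 132 141 143  85   9  22  18  26  23  21]
 [176 170 140 135 147 142  92  19  16  20  21  23  21  22]
 [180 153 124 139 152 100  18  16  23  21  23  22  21  21]
 [179 156 126 121  97  41  15  18  21  23  20  23  19  22]
 [179 159  79   6  13  20  21 
[... 5352 characters left out ...]
64  64  84  88  87  83  87  78]
 [ 11   6  11  12  10  18  10  17   6  10  17  22  24  25  23  14  19  22  22  24  25  24  44  42  42  43  40  38  49  44  44  43  58  66  60  62  63  27  12  13  13]
 [ 20  16  12  17  12   7  16   7  11  17  11  13  11  14   9  11  19  12  11  12  15  15   5  11  10   7  17  16   9  14   8  14  14  10   9  11   8   9   4   7  14]
 [ 17  17  12  18   8   9  10  17  10  15  14  12  12   7  19  19   3  14  16  11   6  22  15  15  12  11  11  20  15  11  14  14  13  23  15  16  11  16  17  18   7]
 [ 10  20  10  18  18  16  12  16  20  18  12  11  12  11  13  13  17  18  18  11   8  11  14  18  17   6  16  12   7  15   3   9  13  11  20  17  10   9  15  10  16]]
```

Call:
apply_moves:
  targets:
    - {"claw": 128, "slide": [-19, 0, -51], "spin": 0}
    - {"claw": 128, "slide": [-19, 0, -51], "spin": 0}
    - {"claw": 128, "slide": [-19, 0, -51], "spin": 0}
    - {"claw": 128, "slide": [-19, 0, -51], "spin": 0}
    - {"claw": 128, "slide": [-19, 0, 0], "spin": 0.2}
    - {"claw": 128, "slide": [0, 50, 0], "spin": 0}
    - {"claw": 128, "slide": [0, 50, 0], "spin": 0}
    - {"claw": 128, "slide": [0, 50, 0], "spin": 0}
    - {"claw": 128, "slide": [0, 29, 0], "spin": 0}
    - {"claw": 128, "slide": [0, 0, 0], "spin": 0}
    - {"claw": 128, "slide": [0, 0, 0], "spin": 0}

```text
t: 15.22
ee_pos: [0.5125, 0.0912, 0.0292]
tcp_rot: [0.008, 0.707, -0.707, -0.006]
ft_force: [0.4, 0.1, 1.0]
opening: 0.0429
```

Call:
apply_moves:
  targets:
    - {"claw": 128, "slide": [-20, 0, 0], "spin": 0}
    - {"claw": 128, "slide": [-8, 0, 0], "spin": 0}
    - {"claw": 128, "slide": [-7, 0, 0], "spin": 0}
    - {"claw": 128, "slide": [-7, 0, 0], "spin": 0}
    - {"claw": 128, "slide": [-7, 0, 0], "spin": 0}
    - {"claw": 128, "slide": [-7, 0, 0], "spin": 0}
    - {"claw": 128, "slide": [-6, 0, 0], "spin": 0}
    - {"claw": 128, "slide": [0, 0, 0], "spin": 0}
    - {"claw": 128, "slide": [40, 0, 0], "spin": 0}
    - {"claw": 128, "slide": [50, -20, 0], "spin": 0}
    - {"claw": 128, "slide": [30, -50, 0], "spin": 0}

```text
t: 16.6
ee_pos: [0.4508, 0.0912, 0.097]
tcp_rot: [-0.006, -0.706, 0.708, 0.008]
ft_force: [1.5, 0.9, 2.3]
opening: 0.0424
```

Call:
apply_moves:
  targets:
    - {"claw": 128, "slide": [0, -50, 20], "spin": 0}
    - {"claw": 128, "slide": [0, -40, 45], "spin": 0}
    - {"claw": 128, "slide": [0, 0, 58], "spin": 0}
    - {"claw": 128, "slide": [0, 0, 58], "spin": 0}
    - {"claw": 128, "slide": [0, 0, 58], "spin": 0}

```text
t: 17.23
ee_pos: [0.4494, -0.1486, 0.189]
tcp_rot: [-0.008, -0.707, 0.707, 0.006]
ft_force: [1.4, 0.3, -0.6]
opening: 0.0426
```

```bash
python3 - <<'E'
from look import *
np.set_printoptions(linewidth=200)
s=manip.read_state(); print(s["ee_pos"],R.from_quat(s["tcp_rot"]).as_matrix().round(4)[:2,0])
t=np.mean([read_camera("top") for _ in range(6)],0).astype(np.uint8); im=read_camera("side")
cv2.imwrite("pics/t9.png",t[:,:,::-1]); cv2.imwrite("pics/s9.png",im[:,:,::-1])
us=units(t,[tuple(proj("top",[.625,.09,.076])[0].astype(int))])
g=cv2.cvtColor(t,cv2.COLOR_RGB2GRAY)
p=proj("top",[[.587,.035,.076],[.587,.147,0]]); print(p)
print(g[int(p[0,1])-1:int(p[1,1])+3,int(p[1,0])-1:int(p[0,0])+3])
f=lambda a,h:cv2.resize(a,(800,h),interpolation=cv2.INTER_CUBIC)
v=int(p[0,1]);
b=np.vstack([f(t[v-16:v+12,246:306],280),f(t[190:218,152:212],280)]); cv2.imwrite("pics/c9.png",b[:,:,::-1])
E
```

```text
[ 0.4494 -0.1486  0.189 ] [-0.9998  0.0191]
front [589.5406  38.0488 589.1927 145.7928] rear [668.6226  38.3041 668.2747 146.0481] yaw 0.18500471
[[298.3298 223.1033]
 [252.4195 227.2813]]
[[ 90  77  79  85  85 107 114 117 121 125 128 129 155 162 167 172 179 179 180 187 192 196 199 203 205 209 212 217 220 222 226 228 230 235 238 239 240 242 245 248 252 158 117 251 255 255 158  44  28
   30]
 [ 27  18  20  19  21   1   9  48  49  59  58  59  89  92  93  92 130  84  58  65  64  66  62  59  69  97  98 103 103  86  73  78  80  84  84  81  74  72  71  34  34  43  38  54  55  75 106  49  27
   32]
 [ 11  24  24  26  26  24  34  75  80  79  79  80  81  77  77  76  73  76  78  81  79  78  81  79  82  60  35  47  43  59  60  56  54  66  32  23  52  59  28  16  20  23  25  22  15  78  98  45  29
   29]
 [ 13  60  64  60  61  60  74  78  77  78  79  95  99  98  98  85  80  81  82  95  97  98  98  98  98  84  54  47  64  49  60  66  52  59  67  66  64  80  45  34  26  24  23  21  35  84  93  46  31
   30]
 [ 16  10  11  12  10  11  10   6  36  56  59  61  58  62  60  64  62  63  62  60  80  84  81  77  77  85  83  82  82  81  63  80  84  64  79  84  63  62  82  66  61  66  66  64  63  82  68  37  30
   31]
 [ 17  14  15  11  13  11  11  10   9   9   9   7   9  11   8  11   9  12  11  13   7   8   9   8  11  10   8  10   9   9  11  25  22  25  24  23  25  28  28  13   6   9   8  10  10  19  25  30  29
   32]
 [ 18  15  14  17  16  14  15  14  14  15  13  14  12  14  14  14  16  12  13  16  15  12  15  15  13  13  14  13  14  15  12   9  13  12  12  12  13  12  13  11   9  10  10  13  10  14  28  34  29
   29]
 [ 12  15  14  11  14  13  17  16  14  14  16  16  13  13  13  12  13  12  13  16  15  14  15  16  14  14  14  13  16  16  13  16  16  16  15  14  16  13  15  12  13  14  16  14  16  29  34  30  32
   33]]
```

View pics/c9.png

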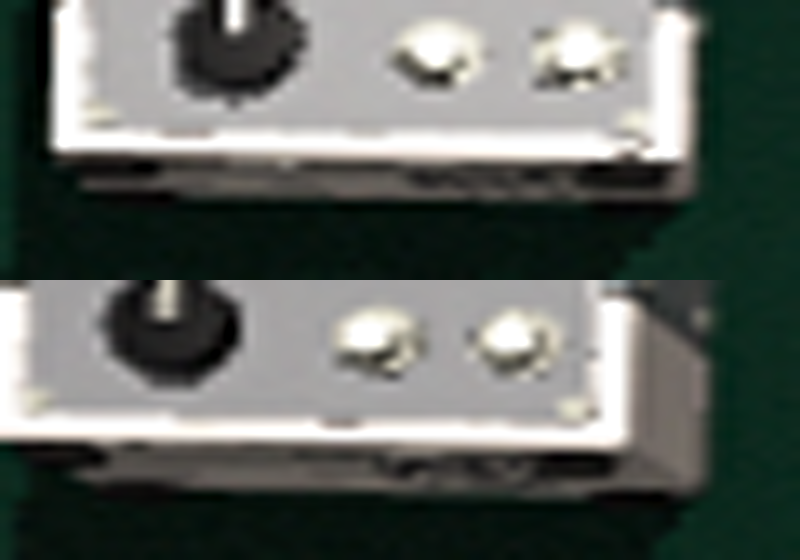

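The left unit's underside shows the same mottled dark mark as the line unit's stamp: columns 415–570 in the top strip, 385–530 in the bottom. It sits in the same relative place, so the left unit is the stamped one, and I'll push it home.

Call:
apply_moves:
  targets:
    - {"claw": 128, "slide": [-15, 0, -48], "spin": 0}
    - {"claw": 128, "slide": [-15, 0, -48], "spin": 0}
    - {"claw": 128, "slide": [-15, 0, -48], "spin": 0}
    - {"claw": 128, "slide": [-15, 0, -48], "spin": 0}
    - {"claw": 128, "slide": [-15, 0, -48], "spin": 0}
    - {"claw": 128, "slide": [0, 50, 0], "spin": 0}
    - {"claw": 128, "slide": [0, 50, 0], "spin": 0}
    - {"claw": 128, "slide": [0, 40, 0], "spin": 0}
    - {"claw": 128, "slide": [0, 20, 0], "spin": 0}
    - {"claw": 128, "slide": [0, 0, 0], "spin": 0}

```text
t: 18.82
ee_pos: [0.5272, 0.0925, 0.0267]
tcp_rot: [-0.005, -0.706, 0.708, 0.007]
ft_force: [-0.1, -0.3, 0.4]
opening: 0.042
```

Call:
apply_moves:
  targets:
    - {"claw": 128, "slide": [-20, 0, 0], "spin": 0}
    - {"claw": 128, "slide": [-17, 0, 0], "spin": 0}
    - {"claw": 128, "slide": [-7, 0, 0], "spin": 0}
    - {"claw": 128, "slide": [-7, 0, 0], "spin": 0}
    - {"claw": 128, "slide": [-6, 0, 0], "spin": 0}
    - {"claw": 128, "slide": [-6, 0, 0], "spin": 0}
    - {"claw": 128, "slide": [-5, 0, 0], "spin": 0}
    - {"claw": 128, "slide": [-3, 0, 0], "spin": 0}

```text
t: 19.82
ee_pos: [0.5996, 0.0901, 0.0279]
tcp_rot: [-0.007, -0.707, 0.707, 0.007]
ft_force: [-4.2, -0.4, 2.6]
opening: 0.0422
```

Call:
apply_moves:
  targets:
    - {"claw": 128, "slide": [-2, 0, 0], "spin": 0}
    - {"claw": 128, "slide": [-2, 0, 0], "spin": 0}
    - {"claw": 128, "slide": [-1, 0, 0], "spin": 0}

```text
t: 20.2
ee_pos: [0.6045, 0.0901, 0.028]
tcp_rot: [-0.007, -0.707, 0.707, 0.007]
ft_force: [-3.6, 0.3, 1.3]
opening: 0.0426
```

Call:
apply_moves:
  targets:
    - {"claw": 128, "slide": [-1, 0, 0], "spin": 0}
    - {"claw": 128, "slide": [-1, 0, 0], "spin": 0}

```text
t: 20.45
ee_pos: [0.6065, 0.0901, 0.028]
tcp_rot: [-0.007, -0.707, 0.707, 0.007]
ft_force: [-3.8, -0.6, 0.9]
opening: 0.0427
```

Call:
apply_moves:
  targets:
    - {"claw": 128, "slide": [-1, 0, 0], "spin": 0}

```text
t: 20.58
ee_pos: [0.6075, 0.0901, 0.028]
tcp_rot: [0.007, 0.707, -0.707, -0.007]
ft_force: [-3.6, 0.1, 1.5]
opening: 0.0423
```

Call:
apply_moves:
  targets:
    - {"claw": 128, "slide": [-1, 0, 0], "spin": 0}
    - {"claw": 128, "slide": [-1, 0, 0], "spin": 0}

```text
t: 20.82
ee_pos: [0.608, 0.0897, 0.0277]
tcp_rot: [-0.006, -0.707, 0.707, 0.008]
ft_force: [-11.2, 1.6, 4.5]
opening: 0.0424
```

Call:
apply_moves:
  targets:
    - {"claw": 128, "slide": [-1, 0, 0], "spin": 0}

```text
t: 20.95
ee_pos: [0.608, 0.0894, 0.0275]
tcp_rot: [-0.006, -0.707, 0.707, 0.009]
ft_force: [-12.9, 1.0, 4.5]
opening: 0.0429
```

Call:
apply_moves:
  targets:
    - {"claw": 128, "slide": [-1.5, 0, 0], "spin": 0}
    - {"claw": 128, "slide": [0, 0, 0], "spin": 0}

```text
t: 21.2
ee_pos: [0.6081, 0.0889, 0.0271]
tcp_rot: [-0.005, -0.706, 0.708, 0.01]
ft_force: [-14.5, 0.9, 5.5]
opening: 0.0424
```

Call:
apply_moves:
  targets:
    - {"claw": 128, "slide": [5, 0, 0], "spin": 0}
    - {"claw": 128, "slide": [30, 0, 0], "spin": 0}
    - {"claw": 128, "slide": [50, -20, 0], "spin": 0}
    - {"claw": 128, "slide": [60, -20, 0], "spin": 0}
    - {"claw": 128, "slide": [0, -60, 0], "spin": 0}
    - {"claw": 128, "slide": [0, -60, -30], "spin": 0}
    - {"claw": 128, "slide": [20, 0, -50], "spin": 0}
    - {"claw": 128, "slide": [0, 0, -50], "spin": 0}
    - {"claw": 128, "slide": [0, 0, -50], "spin": 0}
    - {"claw": 128, "slide": [0, 0, -50], "spin": 0}

```text
t: 22.45
ee_pos: [0.4529, 0.3237, 0.1847]
tcp_rot: [0.008, 0.708, -0.706, -0.006]
ft_force: [0.6, 0.2, 1.2]
opening: 0.0426
```

```bash
python3 - <<'E'
from look import *
s=manip.read_state(); print(s["t"],s["ee_pos"],s["ft_force"])
t=np.mean([read_camera("top") for _ in range(6)],0).astype(np.uint8); g=cv2.cvtColor(t,cv2.COLOR_RGB2GRAY).astype(int)
cv2.imwrite("pics/t10.png",t[:,:,::-1])
# underside front top edge (white -> dark) for stamped, line and right units
for nm,x,y,h in (("stamped",.617,.09,.04),("line",.62,.315,.04),("right",.48,-.158,.04)):
    pts=[]
    for yy in np.linspace(y-h,y+h,25):
        u,v=proj("top",[x,yy,.076])[0]; u=int(round(u)); v0=int(v)-5; c=g[v0:v0+11,u]; d=c[:-1]-c[1:]; k=d.argmax()
        pts.append(cast("top",[u,v0+k+.5],.076)[0][:2])
    pts=np.array(pts); p=np.polyfit(pts[:,1]-y,pts[:,0],1); print(nm,"underside x %.4f yaw %.2f deg"%(p[1],-np.degrees(p[0])), "res %.4f"%np.std(pts[:,0]-np.polyval(p,pts[:,1]-y)))
    # lateral edges at mid-depth
o=cv2.resize(t[140:330,120:480],(800,422),interpolation=cv2.INTER_CUBIC); cv2.imwrite("pics/c10.png",o[:,:,::-1])
E
```

```text
22.45 [0.4529 0.3237 0.1847] [0.6307 0.201  1.2243]
stamped underside x 0.6225 yaw -2.34 deg res 0.0008
line underside x 0.6263 yaw -1.56 deg res 0.0007
right underside x 0.4807 yaw -4.41 deg res 0.0006
```

View pics/c10.png

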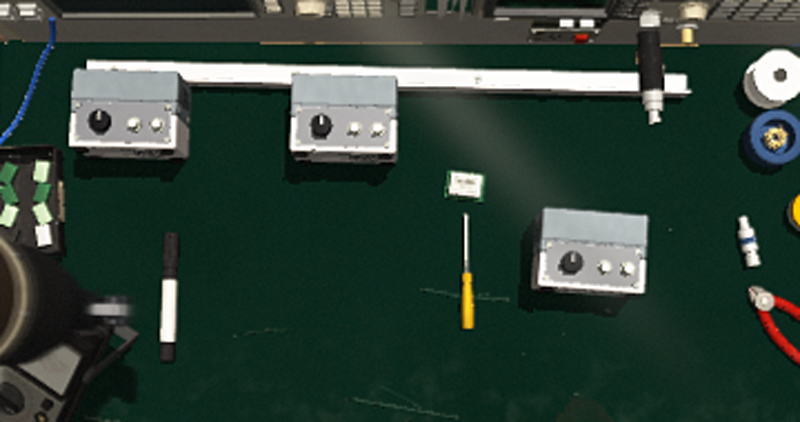

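```bash
python3 - <<'E'
from look import *
t=cv2.imread("pics/t10.png"); g=cv2.cvtColor(t,cv2.COLOR_BGR2GRAY).astype(float)
def edge(nm,x,y,h,z,sgn,thr):
    pts=[]
    for yy in np.linspace(y-h,y+h,41):
        u,v=proj("top",[x,yy,z])[0]; u=int(round(u)); v0=int(v)-5; c=sgn*g[v0:v0+11,u]
        k=np.where((c[:-1]>=sgn*thr)&(c[1:]<sgn*thr))[0]
        if len(k): k=k[0]; pts.append(cast("top",[u,v0+k+(c[k]-sgn*thr)/(c[k]-c[k+1])],z)[0][:2])
    pts=np.array(pts); p=np.polyfit(pts[:,1]-y,pts[:,0],1); r=pts[:,0]-np.polyval(p,pts[:,1]-y); q=abs(r)<2*np.std(r)+1e-6
    p=np.polyfit(pts[q,1]-y,pts[q,0],1); print(nm,"x %.4f yaw %.2f n %d res %.4f"%(p[1],-np.degrees(p[0]),q.sum(),np.std(r[q])))
edge("stamped",.622,.09,.045,.076,1,170); edge("line",.626,.315,.045,.076,1,170); edge("right",.48,-.158,.045,.076,1,170)
for y in (-.15,0.19,): edge("rail",.7022+.0192*y,y,.04,.025,1,160)
edge("rail all",.7,-.08,.1,.025,1,160)
for u in (258,268,278,288): print(u,g[168:182,u].astype(int))
E
```

```text
stamped x 0.6225 yaw -1.49 n 38 res 0.0006
line x 0.6264 yaw -1.18 n 40 res 0.0004
right x 0.4835 yaw 1.08 n 41 res 0.0041
rail x 0.6993 yaw -2.18 n 41 res 0.0003
rail x 0.7061 yaw -0.84 n 39 res 0.0004
rail all x 0.7007 yaw -1.16 n 41 res 0.0005
258 [ 18 137 255 255 255 174 179 179 182 184 185 185 184 187]
268 [ 19 136 255 255 255 192 179 183 183 184 184 183 184 184]
278 [ 23  98 252 255 255 229 166 182 181 180 180 180 181 181]
288 [ 38  61 190 255 255 255 169 181 185 183 183 182 183 183]
```

```bash
python3 -c "
from plant import job; print(job.hand_in())"
```

```text
the job is handed in; nothing more can be done
None
```

I tipped both units back on to their rear panels and pushed the left one, which I took to be the stamped one, up against the free part of the rail. The right unit lies on its back at its own place, about 0.13 m clear of the rail. The job was handed in at about 23 s; hand-in gives no verdict.

- **Which unit is stamped:** the left unit's underside shows a dark mark about 32 mm across, in the same place and with the same look as the stamp on the line unit. The view was only a few pixels high. I never got a clear view of the right unit's underside; one oblique view showed no such mark.
- **Against the rail:** the unit stopped on the rail and took up to about 15 N. Its underside is at −1.5°, against −1.2° for the line unit and about −1.1° for the rail. Its distance to the rail matches the line unit's to within 0.5 mm.
- **Disagreements:** a first, coarser edge fit gave −2.3° for the unit's turn, but the finer fit did not bear that out. The right unit's turn fitted poorly (about −4° and then +1°). It lies away from the rail, so I did not follow that up.
- **Other things on the bench:** in the last top picture the rest of what it shows looks unmoved. I did not measure this, and the arm covered part of the meter. The arm was clear of everything, with wrist force about 1 N.

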